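Make the vegetable slicer safe

ROBOT

A 6-joint arm with a two-finger parallel gripper is mounted at the origin on a cart in front of the work surface, level with it; the furniture and walls round the work are solid. World frame = base frame: x ahead of the robot, y to its left, z up, the work surface at z = 0. Lengths are in m, angles in degrees, forces in N, time in s.
With the tool pointing down it reaches from about 0.25 to 0.85 m from the base axis. Payload 12.5 kg.
Tool frame: the origin (TCP) lies at the very end of the fingers, on their centre line; the grasp point (between the pads) lies 19 mm behind it (r.pinch_z is the distance from the TCP to the grasp point, in m); z points along the fingers, y is the line along which they close (so a half turn about z gives the same grasp; the last joint's range is limited). The gripper opens to 93 mm and grips with 3 to 60 N. Pads are 15 mm wide; open, the fingers measure 128 mm over their backs; the gripper's body (75 mm by 188 mm) begins 65 mm behind the grasp point.
Start: joints at [-73.029, 20.094, 94.641, -0, 65.266, -4.847], TCP at [0.204, -0.511, 0.219] pointing down, gripper open.
Joint ranges: [-157.81, 157.81], [-45, 120.19], [0.68, 151.7], [-89.99, 269.99], [4.06, 180], [-164.3, 164.3]. Speed limits (degrees/s): [127.2, 127.2, 159.86, 180, 180, 180].

INTERFACE

Orientations are given as [roll, pitch, yaw] about the fixed x, y, z axes, in that order (R = Rz(yaw) Ry(pitch) Rx(roll)).
In Python, from station import r gives the robot as it stands.
- The arm moves only by the tool drive_tool, never from a script. Its argument "increments" is a list of rows, each a list of 4 numbers: the shift along the tool's x, y, z in cm, then the turn about the tool's z in rad. A call has exactly 10 rows; each row is the pose to reach, as a shift and turn from the pose commanded when the call began, along the tool's axes at that moment; what a row does not reach only later rows make up. A row lasts 1/10 s, in which the tool goes at most 50 mm and 8.59 degrees, less where a joint would pass 70% of its speed; a pose out of reach is approached as far as the arm can. A call with a gripper value outside its range is refused whole. "hand" is the finger opening in cm, from 0 to 9.3, set as the call begins (left out, the last holds). The fingers move at their own pace and stop on an object; the grip force is fixed at half the most. Time passes only in rows, so rows that repeat a pose let the fingers close, or fill a call up. It gives the time, the measured TCP pose, the force, the opening and the grip force at its end, in the units of the state.
- r.sense(): the state, without advancing time (a new reading comes with each control period).
- r.get_image(name): name is "side" or "top"; returns a dict with "color" (384x512x3 uint8, red, green, blue), "fx", "fy", "cx", "cy" (pixels), "extrinsics" (4x4, takes a point from world to camera coordinates). Camera axes: x right, y up, looking along -z (the intrinsics and any distortion apply to the point x, -y, -z); pixel columns grow to the right and rows downward; lengths in m; the calibration is good to about 2 mm. A picture is of the moment at which its call begins. There is no depth.
- r.hand_in(): hands the job in; it is judged then, once.
The state is a dict: "clock": time; "qpos": joint angles; "qvel": joint speeds; "tau": joint torques, N m; "tcp_pos": TCP position; "tool_rot": TCP orientation; "force": force on the tool from outside, world axes, zero at the start; "ft_torque": the same for the moment, N m; "grip_width": finger opening in m; "grip_force": force on a finger pad.
Only numpy, scipy, OpenCV 4.12 (cv2) and the standard library are available. Lean on these libraries where they do the work, as an engineer would, in place of code of your own. Each camera call takes 0.05 s, during which the arm holds its last target. There are 200 camera calls.

TASK

The slicing is finished, so make the slicer safe to put away. Lift the white food holder off it by its green grip and gently stand it upright on the black board; then slide the green selector on the slicer's near rail all the way towards where the holder stood, to the padlock mark and against its end stop, so that the ramp closes up under the blade. Do not disturb the other kitchen things.

Things in the scene. Friction and masses are not known exactly. Their poses are not given: they have to be found in the camera images.
- slicer: Vegetable slicer, fixed: dark frame 140 (x) by 300 mm (y) with steel plates on a frosted catch box. Origin under its centre on the worktop, z up, +y towards the locked end. On the +y half the run-out plate (x -50 to 50, top 90 mm up) ends at a wall (inner face y 138, top 96 mm up); on the -y half lies the ramp. The selector's ledge (x -81 to -50, top 94 mm up) is on the -x side, facing the robot.
- selector (a joint): Green selector, slides along the slicer's +y and stays where it is left (friction about 2.5 N): 0 = thickest cut (big dot), 0.070 m = locked at the end stop (green padlock mark). The food holder's plate blocks it from about 0.035 to 0.045 m on until it is taken off.
- selector_grip (a point): Middle of the selector's grip block, 5 mm under its top, 116 mm above the worktop; moves with it. The block is 16 mm wide (slicer x), 22 mm long (slicer y) and stands 26 mm above the ledge, on a foot 20 x 34 x 4 mm.
- food_holder: Loose white food holder (finger guard), 0.13 to 0.25 kg, on the slicer's run-out plate. Origin: centre of its underside; axes as the slicer's at the start. Foot 94 (x) by 86 mm (y); plate x -79 to 67, y -46 to 46 mm, 12 to 17 mm high (rims to 22); low dome to 30 mm; on the axis a green round grip, 34 to 35 mm across, from 30 to 70 mm height.
- board: Black board lying fixed on the worktop, 160 (x) by 240 (y) by 11 mm high, with rounded corners and an open grip slot at one end. Origin: centre of its underside.
- onion: Brown onion, 82 mm across, 94 high, behind the work; origin at its underside. Leave it.
- lemon: Yellow lemon, 71x53x51 mm, behind the work; origin at its underside. Leave it.
- tin_small: Small food tin, 75 mm across, 58 high, behind the work; origin at its underside. Leave it.
- mug: Cream mug with handle, 82x120x94 mm, to the right; origin at its underside. Leave it.

How it is judged:
By the outcome, as a careful person would: the job done as asked, in the order asked, and still so for the second after the job is handed in, with the robot touching nothing.
It also fails if it takes over 51 s, if anything falls off the work surface, if the arm or the gripper's body presses on something with over 40 N, if the wrist force passes 120 N, or if a joint passes its speed limit or range.

## Working session

There is one attempt and no reset: what is moved stays moved. The work goes in short steps, Python scripts to look and compute and a tool call to move; the robot and the scene stay as the last step left them, time stands still between calls to the robot, and variables do not carry over. Pictures are saved under pics/ and viewed, at most 10 in all, crops included, and the job is handed in when it is done.

Besides the shell and the picture viewer there is one more tool, called as name([rows], argument=value, ...), one row to a line, values as JSON. drive_tool: Moves the arm, as the interface text tells. Its arguments: {"type":"object","properties":{"increments":{"type":"array","items":{"type":"array","items":{"type":"number"}}},"hand":{"type":"number"}},"required":["increments"]}

```bash
mkdir -p pics; cat > h.py <<'E'
import numpy as np, cv2
from station import r
def grab(n,fn=None):
    im=r.get_image(n)
    if fn: cv2.imwrite('pics/'+fn,cv2.cvtColor(im['color'],cv2.COLOR_RGB2BGR))
    return im
def pix2w(im,u,v,z):
    E=np.array(im['extrinsics']);R=E[:3,:3];c=-R.T@E[:3,3]
    d=R.T@np.array([(u-im['cx'])/im['fx'],-(v-im['cy'])/im['fy'],-1.])
    return c+d*(z-c[2])/d[2]
def w2pix(im,p):
    q=np.array(im['extrinsics'])@np.append(p,1)
    return im['cx']+im['fx']*q[0]/-q[2], im['cy']-im['fy']*q[1]/-q[2]
E
python3 - <<'E'
from h import *
for n in('side','top'):
    im=grab(n); print({k:im[k] for k in im if k!='color'})
    cv2.imwrite(f'pics/{n}0.png',cv2.resize(cv2.cvtColor(im['color'],cv2.COLOR_RGB2BGR),(800,600),interpolation=cv2.INTER_CUBIC))
print(r.sense())
E
```

```text
{'fx': 496.64611932886396, 'fy': 496.64611932886396, 'cx': 254.13839691768646, 'cy': 186.25956816318313, 'extrinsics': array([[-9.07432941e-01, -4.20196709e-01,  4.28349893e-04,
         4.82382714e-01],
       [ 3.67058027e-01, -7.92180639e-01,  4.87563575e-01,
        -2.91391499e-01],
       [-2.04533279e-01,  4.42588478e-01,  8.73087382e-01,
        -1.52469622e+00],
       [ 0.00000000e+00,  0.00000000e+00,  0.00000000e+00,
         1.00000000e+00]])}
{'fx': 391.9715502217905, 'fy': 391.9715502217905, 'cx': 256.04937314085214, 'cy': 200.14258175089017, 'extrinsics': array([[-0.00485971, -0.99997484, -0.00516809, -0.05753719],
       [ 0.99476055, -0.005362  ,  0.10209157, -0.57727496],
       [-0.10211671, -0.00464487,  0.99476158, -1.43683248],
       [ 0.        ,  0.        ,  0.        ,  1.        ]])}
{'clock': 0.1, 'qpos': array([-7.30299123e+01,  2.01199351e+01,  9.46731750e+01,  5.96484474e-04,
        6.52670169e+01, -4.84827892e+00]), 'qvel': array([ 0.053946  , -0.11404165, -0.10590337,  0.14293702, -0.06919608,
        0.05746792]), 'tau': array([ 9.14655047e-04, -4.98027813e+01, -2.85704952e+01,  7.00105797e-02,
        2.38623738e-02, -1.45063916e-05]), 'tcp_pos': array([ 0.20434012, -0.51029135,  0.21816856]), 'tool_rot': array([-1.79940134e+02, -5.62134871e-03,  2.18181139e+01]), 'force': array([-0.00282235,  0.73167838, -0.09480152]), 'ft_torque': array([ 0.01140282, -0.04475945, -0.02745912]), 'grip_force': 0.0, 'grip_width': 0.09315002041000571}
```

View pics/top0.png

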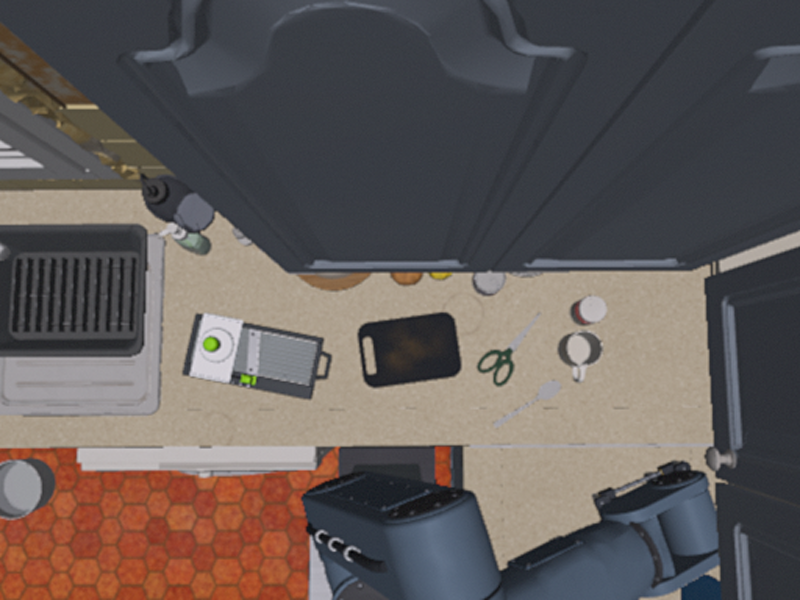

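View pics/side0.png

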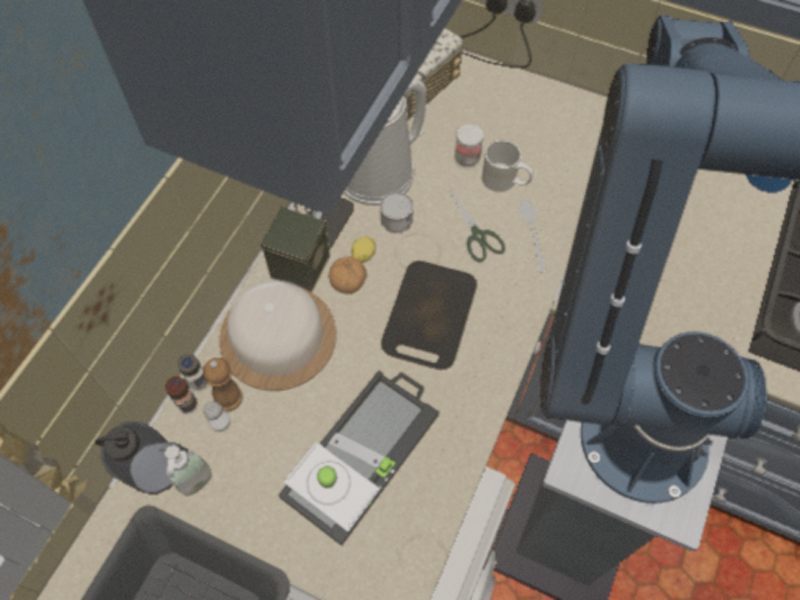

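The overview shows the slicer at top (255,355) with the holder on its left end, grip at (211,344), and the selector at (248,380). The board is at (410,350) with its slot on the left. In the side view the grip is at (327,476) and the selector at (385,466). I'll enlarge both.

```bash
python3 - <<'E'
from h import *
for n,(u0,v0,w,h) in {'top':(110,190,195,75),'side':(170,160,140,190)}.items():
    im=grab(n);c=cv2.cvtColor(im['color'],cv2.COLOR_RGB2BGR)[v0:v0+h,u0:u0+w]
    s=4 if n=='top' else 3
    cv2.imwrite(f'pics/{n}1.png',cv2.resize(c,None,fx=s,fy=s,interpolation=cv2.INTER_CUBIC))
    hsv=cv2.cvtColor(im['color'],cv2.COLOR_RGB2HSV)
    m=((hsv[...,0]>35)&(hsv[...,0]<60)&(hsv[...,1]>150)&(hsv[...,2]>90)).astype(np.uint8)
    k,l,st,ce=cv2.connectedComponentsWithStats(m)
    for i in range(1,k):
        if st[i,4]>8:
            print(n,st[i],ce[i],[pix2w(im,*ce[i],z).round(4) for z in (.118,.16)])
E
```

```text
top [130 216  10   9  61] [134.49180328 219.73770492] [array([0.5012, 0.365 , 0.118 ]), array([0.4989, 0.3518, 0.16  ])]
top [154 240  10   6  47] [158.59574468 242.36170213] [array([0.422 , 0.2789, 0.118 ]), array([0.4222, 0.2683, 0.16  ])]
```

View pics/top1.png

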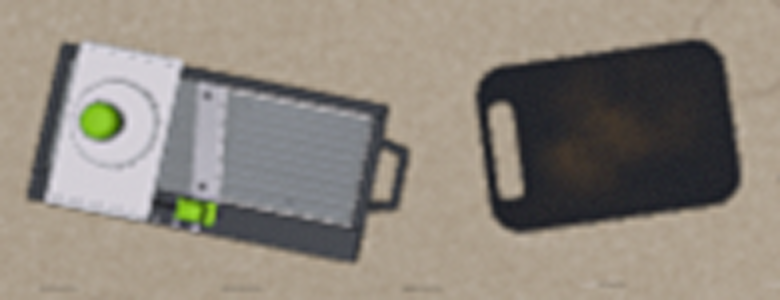

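View pics/side1.png

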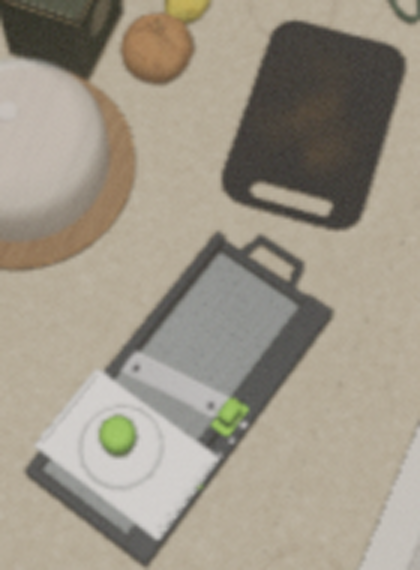

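Top crop: slicer frame corners at (65,42), (28,200), (357,262) and (388,103), with the grip at (101,121). Board edge midpoints are about (600,53), (622,215), (486,150) and (733,118). Side crop: frame corners at (28,468), (150,565), (332,312) and (220,235), with the grip at (118,435) and the selector at (231,413).

```bash
cat > fit.py <<'E'
from h import *
from scipy.optimize import least_squares as ls
T=grab('top');S=grab('side')
t=lambda a:(np.array(a)+.5)/4-.5+[110,190]; s=lambda a:(np.array(a)+.5)/3-.5+[170,160]
loc=np.array([[70,150],[-70,150],[-70,-150],[70,-150]])/1e3
tc=t([(65,42),(28,200),(357,262),(388,103)]);sc=s([(28,468),(150,565),(332,312),(220,235)])
def R(a):return np.array([[np.cos(a),-np.sin(a)],[np.sin(a),np.cos(a)]])
def res(p):
    w=np.c_[loc@R(p[2]).T+p[:2],np.full(4,p[3])]
    return np.r_[(np.array([w2pix(T,q) for q in w])-tc).ravel(),(np.array([w2pix(S,q) for q in w])-sc).ravel()]
o=ls(res,[.45,.25,0,.09]);print('slicer',o.x.round(4),np.degrees(o.x[2]));print(o.fun.round(1))
def tri(a,b):
    f=lambda p:np.r_[np.array(w2pix(T,p))-t(a),np.array(w2pix(S,p))-s(b)]
    k=ls(f,[.45,.25,.1]);return k.x,k.fun
loc_=lambda p:R(o.x[2]).T@(p[:2]-o.x[:2])
for n,a,b in(('grip',(101,121),(118,435)),('sel',(196,211),(231,411))):
    x,f=tri(a,b);print(n,x.round(4),f.round(1),loc_(x).round(4))
for q in [(600,53),(622,215),(486,150),(733,118)]:print(pix2w(T,*t(q),.011).round(4))
for q in [(345,40),(290,210),(253,105),(380,145)]:print('s',pix2w(S,*s(q),.011).round(4))
for n,b in(('T',[t((101,121)),t((196,211))]),('S',[s((118,435)),s((231,411))])):
    for p,z in zip(b,(.155,.118)):
        x=pix2w(T if n=='T' else S,*p,z);print(n,x.round(4),loc_(x).round(4))
E
python3 fit.py
```

```text
slicer [ 0.4751  0.2769 -0.1947  0.0811] -11.155529239338803
[-0.2  0.4  0.3 -0.9  0.1 -0.4  0.3  0.8  0.1  1.7 -1.1 -0.2  0.8 -0.6
  0.1 -0.7]
grip [0.5006 0.3565 0.1418] [-0.1 -0.3  0.3  0.1] [0.0096 0.083 ]
sel [0.423  0.2831 0.1021] [-0.1 -0.3  0.2  0. ] [-0.0523 -0.004 ]
[ 0.5684 -0.0739  0.011 ]
[ 0.4159 -0.0936  0.011 ]
[0.4773 0.0339 0.011 ]
[ 0.5062 -0.1988  0.011 ]
s [ 0.5024 -0.1856  0.011 ]
s [0.4726 0.0341 0.011 ]
s [ 0.5622 -0.0651  0.011 ]
s [ 0.4149 -0.0785  0.011 ]
T [0.4987 0.352  0.155 ] [0.0087 0.0782]
T [0.422  0.2788 0.118 ] [-0.0524 -0.0085]
S [0.4986 0.3595 0.155 ] [0.0071 0.0856]
S [0.4214 0.2875 0.118 ] [-0.0547 -0.    ]
```

drive_tool([
  [2,-2.4,0,0],
  [5,-5.9,0,0],
  [8.5,-9.9,0,0],
  [12,-14,0,0],
  [15.5,-18,0,0],
  [19,-22.1,0,0],
  [22.5,-26.1,0,0],
  [26,-30.2,0,0],
  [28.5,-33.3,0,0],
  [30,-35,0,0],
], hand=9.3)

```text
clock: 1.3
tcp_pos: [0.3531, -0.0716, 0.2189]
tool_rot: [180.0, -0.0, 21.9]
force: [0.5, -0.8, -0.3]
grip_width: 0.0931
grip_force: 0.0
```

drive_tool([
  [2,-2.4,0,-0.1],
  [5,-5.9,0,-0.2],
  [8.5,-9.9,0,-0.3],
  [12,-14,0,-0.4],
  [15.5,-18,0,-0.5],
  [19,-22.1,0,-0.6],
  [23,-26.8,0,-0.7],
  [26.5,-31,0,-0.8],
  [28.5,-33.3,0,-0.9],
  [29.5,-34.5,0,-0.995],
])

```text
clock: 2.3
tcp_pos: [0.4988, 0.359, 0.2182]
tool_rot: [-180.0, -0.0, 79.2]
force: [-0.1, -1.2, 0.4]
grip_width: 0.0929
grip_force: 0.0
```

```bash
python3 - <<'E'
from h import *
print({k:r.sense()[k] for k in('clock','tcp_pos','tool_rot','qpos')})
out=[]
for n,z in(('top',.2),('side',.2)):
    im=grab(n);p=np.array(r.sense()['tcp_pos']);u,v=w2pix(im,p);print(n,u,v)
    u0,v0=int(u)-50,int(v)-70
    c=cv2.cvtColor(im['color'],cv2.COLOR_RGB2BGR)[v0:v0+140,u0:u0+100]
    print(u0,v0);out.append(cv2.resize(c,None,fx=4,fy=4,interpolation=cv2.INTER_CUBIC))
cv2.imwrite('pics/g.png',np.hstack(out))
E
```

```text
{'clock': 2.3, 'tcp_pos': array([0.49878494, 0.35900875, 0.21816636]), 'tool_rot': array([-1.79997645e+02, -2.29771001e-02,  7.91605929e+01]), 'qpos': array([3.13972288e+01, 2.68407130e+01, 8.45797803e+01, 1.99766149e-02,
       6.85658067e+01, 4.22293376e+01])}
top 126.10509129976106 218.7196857619985
76 148
side 207.24427556392914 297.46747711060857
157 227
```

View pics/g.png

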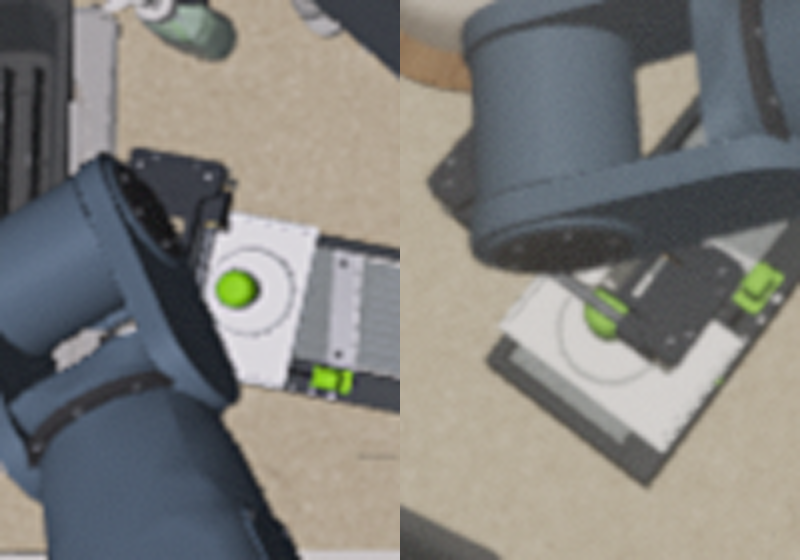

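drive_tool([
  [-0.1,0,0.7,0],
  [-0.2,0,2,0],
  [-0.3,0,3.5,0],
  [-0.3,0,5,0],
  [-0.3,0,6.5,0],
  [-0.3,0,7.7,0],
  [-0.3,0,8.6,0],
  [-0.3,0,9.1,0],
  [-0.3,0,9.3,0],
  [-0.3,0,9.3,0],
])

```text
clock: 3.4
tcp_pos: [0.498, 0.3529, 0.1257]
tool_rot: [180.0, -0.0, 78.8]
force: [-1.0, -0.4, 0.7]
grip_width: 0.0929
grip_force: 0.0
```

drive_tool([
  [0,0,0,0],
  [0,0,0,0],
  [0,0,0,0],
  [0,0,0,0],
  [0,0,0,0],
  [0,0,0,0],
  [0,0,0,0],
  [0,0,0,0],
  [0,0,0,0],
  [0,0,0,0],
], hand=0)

```text
clock: 4.4
tcp_pos: [0.4981, 0.3528, 0.1257]
tool_rot: [180.0, -0.0, 78.8]
force: [0.9, -0.4, 0.1]
grip_width: 0.0336
grip_force: 30.0
```

drive_tool([
  [0,0,-0.2,0],
  [0,0,-0.6,0],
  [0,0,-1.2,0],
  [0,0,-2,0],
  [0,0,-3,0],
  [0,0,-4,0],
  [0,0,-4.8,0],
  [0,0,-5.5,0],
  [0,0,-5.9,0],
  [0,0,-6,0],
])

```text
clock: 5.4
tcp_pos: [0.498, 0.3529, 0.1861]
tool_rot: [180.0, -0.0, 78.8]
force: [0.2, -0.0, -3.2]
grip_width: 0.0338
grip_force: 30.0
```

```bash
python3 - <<'E'
from h import *
out=[]
s=r.sense();print(s['tcp_pos'],s['grip_width'],s['force'])
for n in('top','side'):
    im=grab(n);p=np.array(s['tcp_pos']);u,v=w2pix(im,p);print(n,u,v)
    u0,v0=int(u)-50,int(v)-70;print(u0,v0)
    c=cv2.cvtColor(im['color'],cv2.COLOR_RGB2BGR)[v0:v0+140,u0:u0+100]
    out.append(cv2.resize(c,None,fx=4,fy=4,interpolation=cv2.INTER_CUBIC))
cv2.imwrite('pics/g2.png',np.hstack(out))
E
```

```text
[0.49801345 0.35291666 0.18611054] 0.03383683091582176 [ 1.90639830e-01 -1.18647339e-03 -3.18673247e+00]
top 131.67469287867752 219.6068954811469
81 149
side 209.42597165865575 299.20270234699285
159 229
```

View pics/g2.png

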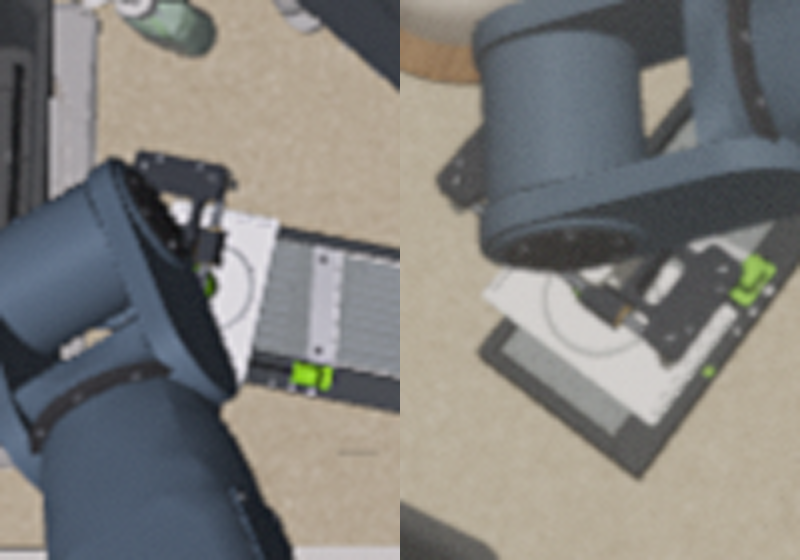

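The holder has come up level in the grip, at about 3 N. Next I carry it to the board, turning it 18° to line up.

drive_tool([
  [-0.5,0.1,0,0],
  [-1.5,0.3,0,0],
  [-3.2,0.6,0,0],
  [-5.5,1,0,0],
  [-8,1.4,0,-0.03],
  [-10.6,1.9,0,-0.06],
  [-13.3,2.4,0,-0.09],
  [-16,2.9,0,-0.12],
  [-18.7,3.4,0,-0.15],
  [-21.4,3.8,0,-0.18],
])

```text
clock: 6.5
tcp_pos: [0.4932, 0.1333, 0.1856]
tool_rot: [180.0, 0.0, 89.2]
force: [0.3, 0.6, -1.3]
grip_width: 0.0333
grip_force: 30.0
```

```bash
python3 - <<'E'
from h import *
s=r.sense();p=s['tcp_pos'];y=np.radians(s['tool_rot'][2]);d=np.array([.490,-.092])-p[:2]
print(p,s['tool_rot'],s['qvel'].round(1));print(100*d@[np.cos(y),np.sin(y)],100*d@[np.sin(y),-np.cos(y)])
E
```

```text
[0.49319334 0.13326812 0.18564324] [1.79996796e+02 1.03060845e-02 8.91769444e+01] [-29.5  -9.   13.   -0.1  -4.  -46.3]
-22.52907497495532 0.004286475999111953
```

drive_tool([
  [-2.6,0,0,-0.03],
  [-5.2,0,0,-0.06],
  [-7.8,0,0,-0.09],
  [-10.4,0,0,-0.11],
  [-13,0,0,-0.13],
  [-15.6,0,0,-0.13],
  [-18.2,0,0,-0.13],
  [-20.5,0,0,-0.13],
  [-22,0,0,-0.13],
  [-22.7,0,0,-0.13],
])

```text
clock: 7.5
tcp_pos: [0.4898, -0.0929, 0.1857]
tool_rot: [180.0, 0.0, 96.5]
force: [0.1, 1.0, -0.9]
grip_width: 0.0338
grip_force: 30.0
```

drive_tool([
  [0,0,0.4,0],
  [0,0,1.2,0],
  [0,0,2.4,0],
  [0,0,4,0],
  [0,0,5.7,0],
  [0,0,7.4,0],
  [0,0,9,0],
  [0,0,10.4,0],
  [0,0,11.3,0],
  [0,0,11.8,0],
])

```text
clock: 8.5
tcp_pos: [0.4899, -0.0909, 0.0664]
tool_rot: [-179.9, -0.0, 96.6]
force: [1.0, 0.2, -1.1]
grip_width: 0.0337
grip_force: 30.0
```

drive_tool([
  [0,0,0,0],
  [0,0,0.2,0],
  [0,0,0.4,0],
  [0,0,0.6,0],
  [0,0,0.8,0],
  [0,0,1,0],
  [0,0,1.2,0],
  [0,0,1.4,0],
  [0,0,1.6,0],
  [0,0,1.6,0],
])

```text
clock: 9.5
tcp_pos: [0.4902, -0.0914, 0.0513]
tool_rot: [-180.0, -0.0, 96.6]
force: [0.3, 0.6, -1.4]
grip_width: 0.0335
grip_force: 30.0
```

```bash
python3 - <<'E'
from h import *
out=[]
s=r.sense();print(s['tcp_pos'],s['grip_width'],s['force'])
for n in('top','side'):
    im=grab(n);p=np.array(s['tcp_pos']);u,v=w2pix(im,p);print(n,u,v)
    u0,v0=int(u)-50,int(v)-70;print(u0,v0)
    c=cv2.cvtColor(im['color'],cv2.COLOR_RGB2BGR)[v0:v0+140,u0:u0+100]
    out.append(cv2.resize(c,None,fx=4,fy=4,interpolation=cv2.INTER_CUBIC))
cv2.imwrite('pics/g3.png',np.hstack(out))
E
```

```text
[ 0.49018239 -0.09140968  0.0513468 ] 0.03354479889675612 [ 0.30850897  0.5686843  -1.4255043 ]
top 264.5755826138091 223.0616044220286
214 153
side 277.4316636249597 190.5556437168896
227 120
```

View pics/g3.png

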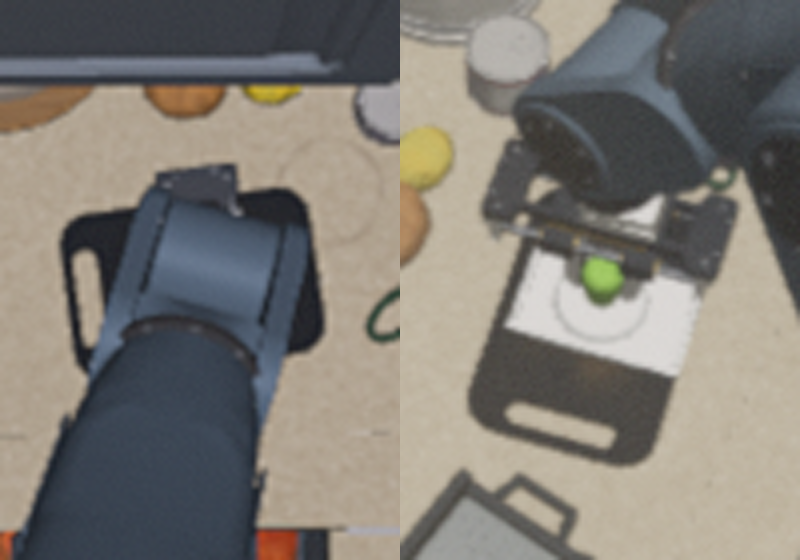

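Side view: the holder is level above the board and aligned with it, the grip is at (602,278), and it is clear of the slot. Last few mm down now.

drive_tool([
  [0,0,0.05,0],
  [0,0,0.1,0],
  [0,0,0.15,0],
  [0,0,0.2,0],
  [0,0,0.25,0],
  [0,0,0.3,0],
  [0,0,0.35,0],
  [0,0,0.4,0],
  [0,0,0.4,0],
  [0,0,0.4,0],
])

```text
clock: 10.6
tcp_pos: [0.4903, -0.0915, 0.0476]
tool_rot: [-180.0, -0.0, 96.6]
force: [-0.3, 0.3, -1.9]
grip_width: 0.0334
grip_force: 30.0
```

drive_tool([
  [0,0,0.02,0],
  [0,0,0.04,0],
  [0,0,0.06,0],
  [0,0,0.08,0],
  [0,0,0.1,0],
  [0,0,0.12,0],
  [0,0,0.14,0],
  [0,0,0.14,0],
  [0,0,0.14,0],
  [0,0,0.14,0],
])

```text
clock: 11.6
tcp_pos: [0.4903, -0.0915, 0.0466]
tool_rot: [180.0, 0.0, 96.6]
force: [-1.9, -0.7, 4.5]
grip_width: 0.0336
grip_force: 30.0
```

Contact shows as about 5 N upward. Release and rise.

drive_tool([
  [0,0,0,0],
  [0,0,0,0],
  [0,0,0,0],
  [0,0,0,0],
  [0,0,0,0],
  [0,0,0,0],
  [0,0,-0.3,0],
  [0,0,-0.8,0],
  [0,0,-1.6,0],
  [0,0,-2.5,0],
], hand=7)

```text
clock: 12.6
tcp_pos: [0.4904, -0.0915, 0.072]
tool_rot: [180.0, 0.0, 96.6]
force: [0.0, -0.4, 0.8]
grip_width: 0.0697
grip_force: 0.0
```

drive_tool([
  [0,0,-1,0],
  [0,0,-2.5,0],
  [0,0,-4.5,0],
  [0,0,-6.5,0],
  [0,0,-8.5,0],
  [0,0,-10,0],
  [0,0,-11,0],
  [0,0,-11.7,0],
  [0,0,-12,0],
  [0,0,-12,0],
])

```text
clock: 13.6
tcp_pos: [0.4903, -0.0914, 0.1912]
tool_rot: [-180.0, -0.0, 96.6]
force: [-0.3, -0.1, 0.2]
grip_width: 0.0698
grip_force: 0.0
```

drive_tool([
  [0,4,0,0],
  [0,8,0,0],
  [0,11,0,0],
  [0,13,0,0],
  [0,14,0,0],
  [0,14,0,0],
  [0,14,0,0],
  [0,14,0,0],
  [0,14,0,0],
  [0,14,0,0],
], hand=0)

```text
clock: 14.6
tcp_pos: [0.6291, -0.0755, 0.1915]
tool_rot: [180.0, 0.0, 96.6]
force: [0.9, -1.1, -0.2]
grip_width: 0.0008
grip_force: 0.0
```

drive_tool([
  [0,-3,0,0],
  [0,-7,0,0],
  [0,-11,0,0],
  [0,-15,0,0],
  [0,-19,0,0],
  [0,-23,0,0],
  [0,-26,0,0],
  [0,-28,0,0],
  [0,-29,0,0],
  [0,-29,0,0],
])

```text
clock: 15.6
tcp_pos: [0.3409, -0.1088, 0.1915]
tool_rot: [180.0, 0.0, 96.5]
force: [0.9, 0.4, -0.7]
grip_width: 0.0004
grip_force: 0.0
```

```bash
python3 - <<'E'
from h import *
print(r.sense()['tcp_pos'])
out=[]
for n,(u0,v0) in {'top':(115,195),'side':(195,165)}.items():
    im=grab(n);c=cv2.cvtColor(im['color'],cv2.COLOR_RGB2BGR)[v0:v0+(70 if n=='top' else 190),u0:u0+(195 if n=='top' else 140)]
    hsv=cv2.cvtColor(im['color'],cv2.COLOR_RGB2HSV)
    m=((hsv[...,0]>35)&(hsv[...,0]<55)&(hsv[...,1]>110)&(hsv[...,2]>80)).astype(np.uint8)
    k,l,st,ce=cv2.connectedComponentsWithStats(m)
    for i in range(1,k):
        if st[i,4]>8: print(n,st[i],ce[i].round(1),[pix2w(im,*ce[i],z).round(4) for z in (.07,.112)])
    cv2.imwrite(f'pics/{n}3.png',cv2.resize(c,None,fx=4 if n=='top' else 3,fy=4 if n=='top' else 3,interpolation=cv2.INTER_CUBIC))
E
```

```text
[ 0.34090284 -0.10880935  0.19151722]
top [260 220   8   8  54] [263.6 223.4] [array([ 0.4882, -0.0876,  0.07  ]), array([ 0.4864, -0.087 ,  0.112 ])]
top [154 239  10   8  57] [158.5 242.6] [array([0.4211, 0.2912, 0.07  ]), array([0.4213, 0.2806, 0.112 ])]
side [274 185   8   9  58] [277.3 189.3] [array([ 0.489 , -0.0856,  0.07  ]), array([ 0.4813, -0.0637,  0.112 ])]
side [241 293  11  12  74] [246.  298.5] [array([0.4274, 0.2804, 0.07  ]), array([0.4216, 0.2913, 0.112 ])]
```

View pics/side3.png

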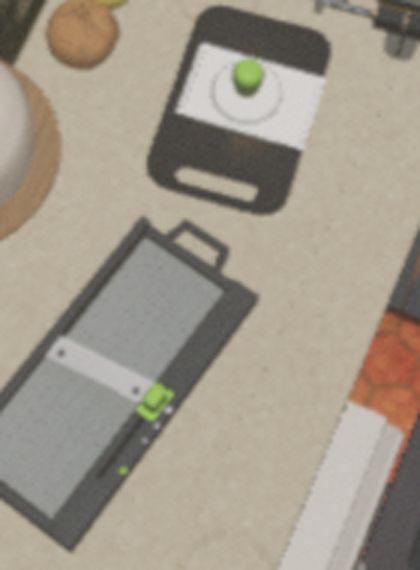

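The holder stands upright on the board, grip at (248,75). The selector is at (155,402) by the dots and the locked mark is at (124,470), so I'll push it with closed fingers from behind.

drive_tool([
  [1.5,0.5,0,0.03],
  [5,1.6,0,0.08],
  [9,2.9,0,0.14],
  [13.5,4.4,0,0.2],
  [18,5.9,0,0.25],
  [22.5,7.4,0,0.3],
  [27,8.8,0,0.31],
  [31,10.1,0,0.31],
  [33.3,10.9,0,0.31],
  [34,11.1,0,0.31],
])

```text
clock: 16.7
tcp_pos: [0.4131, 0.2445, 0.1907]
tool_rot: [-180.0, -0.0, 79.0]
force: [-0.7, -0.1, -0.5]
grip_width: 0.0004
grip_force: 0.0
```

drive_tool([
  [0,0,0.5,0],
  [0,0,1.5,0],
  [0,0,2.7,0],
  [0,0,4,0],
  [0,0,5.2,0],
  [0,0,6,0],
  [0,0,6.5,0],
  [0,0,6.8,0],
  [0,0,7,0],
  [0,0,7,0],
])

```text
clock: 17.7
tcp_pos: [0.4126, 0.2419, 0.1213]
tool_rot: [180.0, -0.0, 78.8]
force: [0.3, 0.4, 0.0]
grip_width: 0.0007
grip_force: 0.0
```

```bash
python3 - <<'E'
from h import *
out=[]
s=r.sense();print(s['tcp_pos'],s['tool_rot'])
for n in('top','side'):
    im=grab(n);p=np.array(s['tcp_pos']);u,v=w2pix(im,p)
    u0,v0=int(u)-50,int(v)-70;print(n,u,v,u0,v0)
    c=cv2.cvtColor(im['color'],cv2.COLOR_RGB2BGR)[v0:v0+140,u0:u0+100]
    out.append(cv2.resize(c,None,fx=4,fy=4,interpolation=cv2.INTER_CUBIC))
cv2.imwrite('pics/g4.png',np.hstack(out))
E
```

```text
[0.41262405 0.2418632  0.12125774] [ 1.79994952e+02 -4.79311332e-03  7.88308432e+01]
top 168.96708821911028 245.04382321881508 118 175
side 256.4064167120423 283.16193649278824 206 213
```

View pics/g4.png

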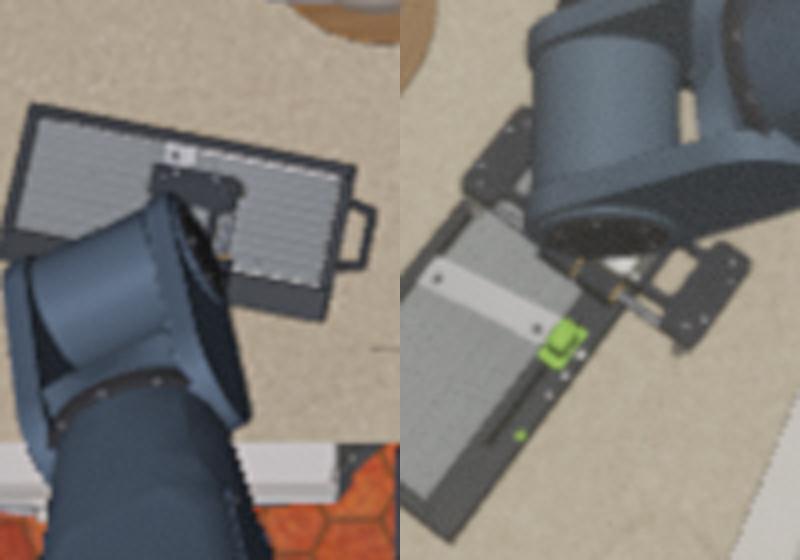

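drive_tool([
  [0,0,0.3,0],
  [0,0,0.7,0],
  [0,0,1.1,0],
  [0,0,1.4,0],
  [0,0,1.6,0],
  [0,0,1.7,0],
  [0,0,1.8,0],
  [0,0,1.8,0],
  [0,0,1.8,0],
  [0,0,1.8,0],
])

```text
clock: 18.8
tcp_pos: [0.4126, 0.2419, 0.1033]
tool_rot: [180.0, -0.0, 78.8]
force: [-1.1, 0.7, 0.3]
grip_width: 0.0005
grip_force: 0.0
```

drive_tool([
  [0.3,0,0,0],
  [0.8,0,0,0],
  [1.2,0,0,0],
  [1.6,0,0,0],
  [2,0,0,0],
  [2.4,0,0,0],
  [2.8,0,0,0],
  [3.2,0,0,0],
  [3.6,0,0,0],
  [4,0,0,0],
])

```text
clock: 19.8
tcp_pos: [0.4204, 0.2812, 0.1032]
tool_rot: [-180.0, 0.0, 78.8]
force: [1.0, -3.4, 0.7]
grip_width: 0.0005
grip_force: 1.4
```

drive_tool([
  [0.4,0,0,0],
  [0.8,0,0,0],
  [1.2,0,0,0],
  [1.6,0,0,0],
  [2,0,0,0],
  [2.4,0,0,0],
  [2.8,0,0,0],
  [3.2,0,0,0],
  [3.6,0,0,0],
  [4,0,0,0],
])

```text
clock: 20.8
tcp_pos: [0.4282, 0.3206, 0.1033]
tool_rot: [180.0, -0.0, 78.8]
force: [2.2, -3.4, -0.2]
grip_width: 0.0001
grip_force: 1.4
```

Sliding at about 3 N. Next I push slowly to the end stop, 1 mm per row.

drive_tool([
  [0.1,0,0,0],
  [0.2,0,0,0],
  [0.3,0,0,0],
  [0.4,0,0,0],
  [0.5,0,0,0],
  [0.6,0,0,0],
  [0.7,0,0,0],
  [0.8,0,0,0],
  [0.9,0,0,0],
  [1,0,0,0],
])

```text
clock: 21.8
tcp_pos: [0.43, 0.3302, 0.1032]
tool_rot: [180.0, -0.0, 78.8]
force: [1.2, -3.7, -0.2]
grip_width: 0.0001
grip_force: 1.3
```

drive_tool([
  [0.05,0,0,0],
  [0.1,0,0,0],
  [0.15,0,0,0],
  [0.2,0,0,0],
  [0.25,0,0,0],
  [0.3,0,0,0],
  [0.35,0,0,0],
  [0.4,0,0,0],
  [0.45,0,0,0],
  [0.5,0,0,0],
])

```text
clock: 22.8
tcp_pos: [0.4309, 0.3344, 0.1032]
tool_rot: [-180.0, 0.1, 78.8]
force: [1.2, -10.3, 3.7]
grip_width: 0.0007
grip_force: 4.8
```

drive_tool([
  [0.02,0,0,0],
  [0.04,0,0,0],
  [0.06,0,0,0],
  [0.08,0,0,0],
  [0.1,0,0,0],
  [0.1,0,0,0],
  [0.1,0,0,0],
  [0.1,0,0,0],
  [0.1,0,0,0],
  [0.1,0,0,0],
])

```text
clock: 23.8
tcp_pos: [0.4308, 0.3345, 0.1032]
tool_rot: [-180.0, 0.2, 78.8]
force: [0.1, -13.9, 5.4]
grip_width: 0.0004
grip_force: 6.8
```

At the stop: no further travel and about 14 N. Back off, rise, retreat and check.

drive_tool([
  [-0.3,0,0,0],
  [-0.8,0,0,0],
  [-1.5,0,0,0],
  [-1.5,0,-0.5,0],
  [-1.5,0,-1.5,0],
  [-1.5,0,-3,0],
  [-1.5,0,-5,0],
  [-1.5,0,-7,0],
  [-1.5,0,-9,0],
  [-1.5,0,-10,0],
])

```text
clock: 24.8
tcp_pos: [0.4289, 0.3219, 0.2057]
tool_rot: [179.9, -0.1, 78.8]
force: [-0.7, -0.3, -0.4]
grip_width: 0.0004
grip_force: 0.0
```

drive_tool([
  [-2,-1,0,0],
  [-5,-2.5,0,0],
  [-8.5,-4,0,0],
  [-12,-5.5,0,0],
  [-16,-7,0,0],
  [-20,-8,0,0],
  [-24,-9,0,0],
  [-27,-9.7,0,0],
  [-29,-10,0,0],
  [-30,-10,0,0],
])

```text
clock: 25.8
tcp_pos: [0.2714, 0.0453, 0.2035]
tool_rot: [180.0, -0.0, 78.8]
force: [-0.1, 0.1, 0.5]
grip_width: 0.0007
grip_force: 0.0
```

```bash
python3 - <<'E'
from h import *
print(r.sense()['tcp_pos'])
out=[]
for n,(u0,v0) in {'top':(115,185),'side':(180,165)}.items():
    im=grab(n);c=cv2.cvtColor(im['color'],cv2.COLOR_RGB2BGR)[v0:v0+190,u0:u0+130]
    out.append(cv2.resize(c,None,fx=3,fy=3,interpolation=cv2.INTER_CUBIC))
cv2.imwrite('pics/end.png',np.hstack(out))
E
```

```text
[0.27139071 0.04531484 0.20348218]
```

View pics/end.png

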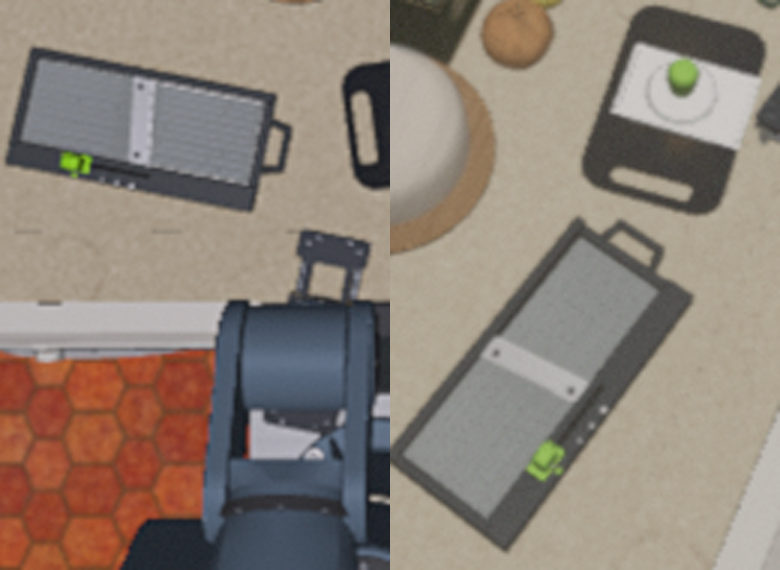

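The selector, at side (547,460), is at the padlock mark at the end of its slot. The holder, grip at (683,73), stands on the board and the arm is clear.

```bash
python3 -c "from station import r;print(r.hand_in())"
```

```text
the job is handed in; nothing more can be done
None
```

The white holder stands upright on the black board, the selector is pushed to the padlock mark against its end stop, and I handed the job in at about 26 s with the arm clear; I was shown no verdict.

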